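# Load the toppled casting flask into the bench kiln and shut the lid

## Task

The small steel casting flask has toppled on the jeweller's bench. Stand it in the middle of the shelf inside the cold kiln, upright on its wide flange and clear of the walls, setting it down gently by feel rather than dropping or forcing it in, then swing the kiln lid fully shut. Leave the other things on the bench where they are.

Things in the scene. Friction and masses are not known exactly. Their poses are not given: they have to be found in the camera images.
- flask: Toppled flask, 0.22-0.45 kg: steel tube 48 mm in diameter, 56 mm long over all, with rows of small dark holes, full of hard white plaster. One end has a flange (its foot), 58 mm across, 5 mm thick, and a dark hole in the plaster; the other is plain. Origin: centre of the flange's end face; z runs along the tube to the plain end: up when it stands, about 0.1 rad below level now. It can roll.
- kiln: Top-loading bench kiln, fixed, cold: a grey steel box 190 x 190 mm lined with white fibre, its rim 135 mm above the bench. Origin: centre of its underside, on the bench; -x is its front (control panel), +x its back (hinges), z up.
- chamber (a point): Centre of the mouth of the kiln's square chamber, level with the rim (135 mm). The chamber is 124 x 124 mm, sides along the kiln's axes, its bare floor 95 mm down. A ceramic shelf tile 112 x 112 mm stands in it on posts, its top 61 to 81 mm below the rim: that height differs each time and is not in the readings, so feel for it. Fingers fit in from straight above; a steeply tilted gripper does not.
- lid (a joint): Angle of the kiln lid about its hinge, rad: 0 fully shut (its stop), about 2.0 at the start, leaning open beyond the kiln's back; at most 2.2. The lid is a slab 190 x 190 mm, 31 mm thick, 0.5 kg, on a stiff hinge: it stays at any angle where it is left and takes up to about 6 N at the handle to move.
- lid_bar (a point): Middle of the lid's handle: a round steel bar 10 mm in diameter, 110 mm long, parallel to the hinge, 30 mm out from the lid's free edge (220 mm from the hinge line, 15.5 mm above the lid's underside). A finger fits between bar and lid; the bar can turn between the fingers. Lid shut: in front of the kiln's front face, 150 mm above the bench. Lid open: the lid's highest part, about 335 mm.
- lid_hinge (a point): Middle of the lid's hinge line, at the top edge of the kiln's back face: 135 mm above the bench, at kiln x = +95 mm. The hinge line runs along the kiln's y axis.
- flask_big: Bystander: a bigger flask that stands upright on the bench, 74 mm wide at the flange, 76 mm tall. Origin: centre of its underside.
- flux_jar: Bystander: white jar with a blue cap, 56 mm in diameter, 68 mm tall. Origin: centre of its underside.
- torch: Bystander: blue hand torch that stands on a round black foot 80 mm wide, 150 mm tall, its nozzle pointing sideways along its -x, out to 95 mm. Origin: centre of its underside.
- dish: Bystander: round steel dish with solder chips, 88 mm wide, 14 mm high, on the ceramic soldering board (a low white board 190 x 300 mm, 30 mm thick, with a steel mesh, at the far side of the bench). Origin: centre of its underside.
- sprue_base: Bystander: black rubber sprue base, a round cup 68 mm wide and 16 mm high, lying on the bench. Origin: centre of its underside.
- tweezers: Bystander: dark steel tweezers about 145 mm long lying flat on the steel mesh of the soldering board, 6 mm high. Origin: under their middle; x runs along them.
Mind the look-alikes: they are no part of the job. What is shaped like the flask but green or orange is not meant.

How it is judged:
By the outcome, as a careful person would: the job done as asked, in the order asked, and still so for the second after the job is handed in, with the robot touching nothing.
It also fails if it takes over 72 s, if anything falls off the work surface, if the arm or the gripper's body presses on something with over 40 N, if the wrist force passes 120 N, or if a joint passes its speed limit or range.

## Robot

A 6-joint arm with a two-finger parallel gripper is mounted at the origin on the work surface. World frame = base frame: x ahead of the robot, y to its left, z up, the work surface at z = 0. Lengths are in m, angles in rad, forces in N, time in s.
With the tool pointing down it reaches from about 0.3 to 0.825 m from the base axis. Payload 5.4 kg.
Tool frame: the origin (TCP) lies at the very end of the fingers, on their centre line; the grasp point (between the pads) lies 19 mm behind it; z points along the fingers, y is the line along which they close (so a half turn about z gives the same grasp; the last joint's range is limited). The gripper opens to 92 mm and grips with 3 to 60 N. Pads are 20 mm wide; open, the fingers measure 128 mm over their backs; the gripper's body (75 mm by 189 mm) begins 69 mm behind the grasp point.
Start: joints at [0.947, 0.158, 1.597, -0, 1.386, -0.21], TCP at [0.231, 0.526, 0.215] pointing down, gripper open.
Joint ranges: [-2.91, 2.91], [-0.94, 2.29], [0.18, 2.7], [-1.29, 4.43], [0.17, 2.64], [-3, 3]. Speed limits (rad/s): [2.57, 2.57, 3.14, 3.14, 3.14, 3.14].

## Interface

Orientations are given as a rotation vector (axis times angle).
In Python, from bench import * gives the robot as it stands.
- The arm moves only by the tool arm_command, never from a script. Its argument "deltas" is a list that holds one entry, the list of rows, each a list of 5 numbers: the closure, from 0 (fully open) to 1 (shut), then the shift along the tool's x, y, z in units of 30 mm (1.0 is 30 mm), then the turn about the tool's z in units of 5 degrees (1.0 is 5 degrees). In form: [[[hand, tx, ty, tz, yaw], ...]]. A call has exactly 5 rows; each row shifts and turns the commanded pose from where the row before left it, along the tool's axes as they then stand; what a row does not reach is not made up. A row lasts 1/12 s, in which the tool goes at most 41.7 mm and 7.16 degrees, less where a joint would pass 70% of its speed; a pose out of reach is approached as far as the arm can. A call is refused whole if a number of a shift passes 1 or a number of a turn 1, either way. A call with a gripper value outside its range is refused whole. The fingers move at their own pace and stop on an object; "grip_force" is the grip in N (left out, the last holds). Time passes only in rows, so rows that do not move let the fingers close, or fill a call up. It gives the time, the measured TCP pose, the force, the opening and the grip force at its end, in the units of the state.
- get_obs(): the state, without advancing time (a new reading comes with each control period).
- grab_frame(name): name is "scene" or "top" or "wrist"; returns the picture (420x560x3 uint8, red, green, blue); there is no depth.
- camera_info(name): a dict with "mtx" (3x3 intrinsics, pixels), "cam_to_world" (4x4, takes a point from camera to world coordinates); the wrist camera has in their place "T_tool_cam" (4x4, takes a point from camera to tool coordinates, whose origin is the TCP and whose axes are the flange's). Camera axes: x right, y down, z forward; pixel columns grow to the right and rows downward; lengths in m; the calibration is good to about 2 mm. A picture is of the moment at which its call begins: read the wrist's pose just before it. camera_info takes no time and is no camera call.
- finish_job(): hands the job in; it is judged then, once.
The state is a dict: "time": time; "qpos": joint angles; "dq": joint speeds; "joint_torque": joint torques, N m; "ee_pos": TCP position; "ee_rot": TCP orientation; "contact_force": force on the tool from outside, world axes, zero at the start; "moment": the same for the moment, N m; "grip_width": opening from 0.0 (shut) to 1.0 (fully open); "gripper_force": force on a finger pad.
Only numpy, scipy, OpenCV 4.12 (cv2) and the standard library are available. Lean on these libraries where they do the work, as an engineer would, in place of code of your own. Each camera call takes 0.05 s, during which the arm holds its last target. There are 200 camera calls.

## Working session

There is one attempt and no reset: what is moved stays moved. The work goes in short steps, Python scripts to look and compute and a tool call to move; the robot and the scene stay as the last step left them, time stands still between calls to the robot, and variables do not carry over. Pictures are saved under pics/ and viewed, at most 11 in all, crops included, and the job is handed in when it is done.

Besides the shell and the picture viewer there is one more tool, called as name(argument=value, ...) on one line, values as JSON. arm_command: Moves the arm, as the interface text tells. Its arguments: {"type":"object","properties":{"deltas":{"type":"array"},"grip_force":{"type":"number"}},"required":["deltas"]}

```bash
mkdir -p pics; ls
python3 - <<'E'
from bench import *
import cv2,numpy as np
np.set_printoptions(precision=4,suppress=True)
for n in ["scene","top"]:
    cv2.imwrite(f"pics/{n}0.png",grab_frame(n)[:,:,::-1]); c=camera_info(n); print(n,c["mtx"],c["cam_to_world"])
print(camera_info("wrist")); o=get_obs(); print(o)
E
```

```text
pics
scene [[407.8861   0.     287.0357]
 [  0.     407.8861 203.7001]
 [  0.       0.       1.    ]] [[-0.4268  0.6214 -0.657   1.1544]
 [ 0.9041  0.277  -0.3254  0.1758]
 [-0.0202 -0.7329 -0.6801  0.7025]
 [ 0.      0.      0.      1.    ]]
top [[385.9189   0.     276.9643]
 [  0.     385.9189 211.7914]
 [  0.       0.       1.    ]] [[-0.0168 -0.9928  0.1189  0.4563]
 [-0.9995  0.0198  0.0234 -0.106 ]
 [-0.0255 -0.1184 -0.9926  1.1722]
 [ 0.      0.      0.      1.    ]]
{'mtx': array([[350.6748,   0.    , 275.7389],
       [  0.    , 350.6748, 211.5215],
       [  0.    ,   0.    ,   1.    ]]), 'T_tool_cam': array([[ 0.0002, -0.9578, -0.2876,  0.0806],
       [ 1.    ,  0.0004, -0.0003, -0.0009],
       [ 0.0004, -0.2876,  0.9578, -0.1699],
       [ 0.    ,  0.    ,  0.    ,  1.    ]])}
{'time': 0.1, 'qpos': array([ 0.9469,  0.159 ,  1.5981, -0.    ,  1.3862, -0.2101]), 'dq': array([ 0.001 , -0.0019, -0.0013, -0.    ,  0.0012,  0.0015]), 'joint_torque': array([ -0.0014, -38.6503, -32.2961,   0.0702,   0.0339,  -0.0001]), 'ee_pos': array([0.2309, 0.526 , 0.2137]), 'ee_rot': array([-0.6452, -3.0739,  0.0025]), 'contact_force': array([-0.0584,  0.3224,  1.0757]), 'moment': array([ 0.0391, -0.0409,  0.0202]), 'gripper_force': 0.0, 'grip_width': 1.0007987532820095}
```

View pics/scene0.png

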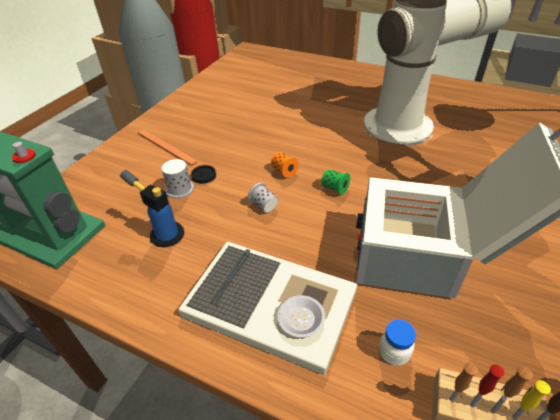

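View pics/top0.png

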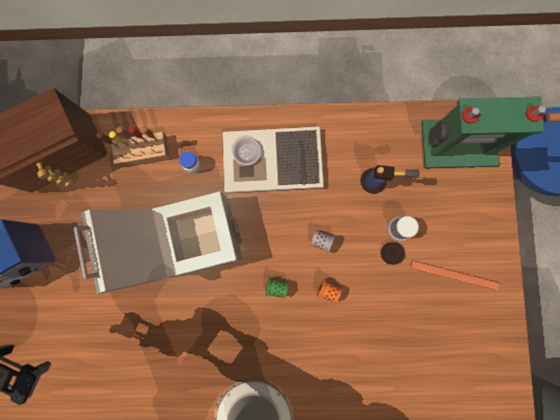

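The scene view shows the steel flask at about (263,198), the orange and green look-alikes at (285,165) and (336,182), and the kiln at (410,235) with its lid open to the right. In the top view the flask is at (322,240), the kiln mouth at (197,233) and the handle bar at (82,250). I'll zoom in on both.

Run:
```python
import cv2,numpy as np
t=cv2.imread("pics/top0.png");s=cv2.imread("pics/scene0.png")
f=lambda i,x,y,w,h,k:cv2.resize(i[y:y+h,x:x+w],None,fx=k,fy=k,interpolation=cv2.INTER_CUBIC)
a=f(t,300,220,50,40,7);b=f(s,240,175,50,40,7)
c=f(t,65,180,175,125,4)
out=np.zeros((600,800,3),np.uint8)
out[:280,:350]=a[:280,:350];out[:280,400:750]=b
c=f(t,65,185,175,115,2.7);h=min(310,c.shape[0]);out[285:285+h,:c.shape[1]]=c[:h]
cv2.imwrite("pics/z1.png",out)
```

```text
(no output)
```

View pics/z1.png

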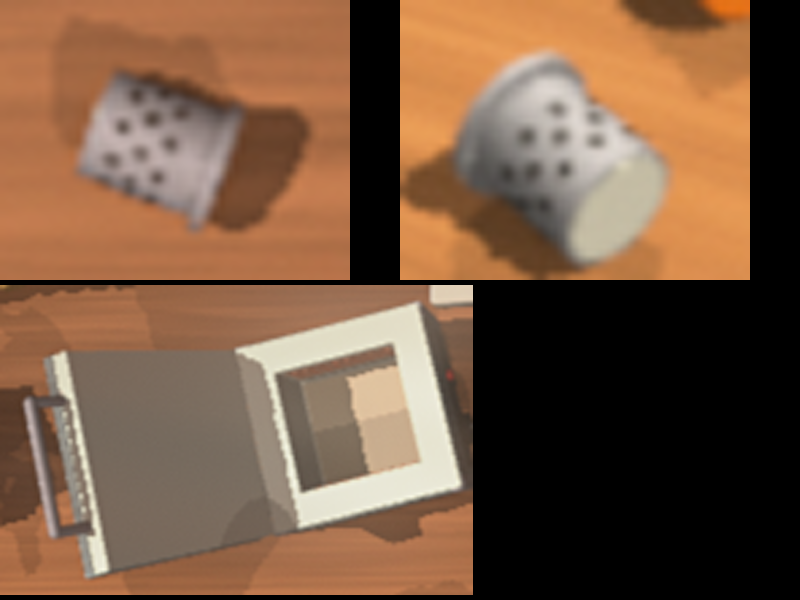

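The zoom shows the flask's plain end to the left and its flange to the lower right in the top view. The chamber mouth corners are at composite pixels (275,375), (393,345), (420,465) and (300,492), and the bar runs from (30,400) to (55,535).

```bash
cat > h.py <<'E'
from bench import *
import cv2,numpy as np
from scipy.spatial.transform import Rotation as R
np.set_printoptions(precision=4,suppress=True)
def ray(K,T,px,z):
    d=T[:3,:3]@np.linalg.solve(K,[px[0],px[1],1.]); return T[:3,3]+d*(z-T[2,3])/d[2]
def cam(n):
    c=camera_info(n)
    if n!="wrist": return c["mtx"],c["cam_to_world"]
    o=get_obs();T=np.eye(4);T[:3,:3]=R.from_rotvec(o["ee_rot"]).as_matrix();T[:3,3]=o["ee_pos"]
    return c["mtx"],T@c["T_tool_cam"]
E
python3 - <<'E'
from h import *
K,T=cam("top")
g=lambda p,z:ray(K,T,p,z)[:2]
F=lambda p:(p[0]/7+300-.43,p[1]/7+220-.43)
C=lambda p:(p[0]/2.7+65-.3,(p[1]-285)/2.7+185-.3)
fp=[g(F(p),.025) for p in [(118,72),(80,172),(240,105),(195,225)]]
pe=(fp[0]+fp[1])/2;fe=(fp[2]+fp[3])/2
print("plain",pe,"flange",fe,"len",np.linalg.norm(pe-fe),np.linalg.norm(fp[0]-fp[1]),np.linalg.norm(fp[2]-fp[3]))
d=pe-fe;print("axis yaw",np.arctan2(d[1],d[0]))
m=[g(C(p),.135) for p in [(275,375),(393,345),(420,465),(300,492)]]
print(np.array(m),"centre",np.mean(m,0),[np.linalg.norm(m[i]-m[i-1]) for i in range(4)])
x=(m[0]+m[3]-m[1]-m[2]);print("kiln yaw",np.arctan2(x[1],x[0]))
b=[g(C(p),.335) for p in [(30,400),(55,535)]];print("bar",b,np.mean(b,0),np.linalg.norm(b[0]-b[1]))
Rt=R.from_rotvec(get_obs()["ee_rot"]).as_matrix();print(Rt)
# scene-view check
Ks,Ts=cam("scene")
fl=ray(Ks,Ts,(620/7+240-400/7,205/7+175),.024);print("plain centre scene",fl)
print("mouth scene?",)
E
```

```text
plain [ 0.5164 -0.1867] flange [ 0.4973 -0.2361] len 0.052954382738687175 0.04541404091261832 0.05424789570749935
axis yaw 1.203249918629713
[[0.5694 0.2194]
 [0.5975 0.1   ]
 [0.4766 0.0725]
 [0.452  0.1923]] centre [0.5239 0.146 ] [np.float64(0.12055819179473291), np.float64(0.12267485507162448), np.float64(0.12400571768288454), np.float64(0.12227568938934473)]
kiln yaw 1.7878475647611076
bar [array([0.531 , 0.3578]), array([0.4218, 0.3325])] [0.4764 0.3452] 0.11211296925568763
[[-0.9156  0.4021 -0.001 ]
 [ 0.4021  0.9156 -0.0014]
 [ 0.0003 -0.0017 -1.    ]]
plain centre scene [ 0.5163 -0.1827  0.024 ]
mouth scene?
```

```bash
cat >> h.py <<'E'
def plan(wps,step=.03,pre=0):
    """wps: (x,y,z,tool-y world yaw or None); prints rows from the present pose"""
    o=get_obs();p=o["ee_pos"].copy();Rm=R.from_rotvec(o["ee_rot"]);n=0
    for x,y,z,w in wps:
        yy=Rm.as_matrix()[:,1];cur=np.arctan2(yy[1],yy[0]);dt=0 if w is None else -((w-cur+np.pi)%(2*np.pi)-np.pi)
        d=np.array([x,y,z])-p;k=int(max(1,np.ceil(np.linalg.norm(d)/step),np.ceil(abs(dt)/np.radians(5))))
        for i in range(k):
            t=Rm.inv().apply(d/k)/.03
            print(np.round(np.r_[t,np.degrees(dt/k)/5],2).tolist(),end=" ");n+=1
            if n%5==0:print()
            Rm=Rm*R.from_rotvec([0,0,dt/k])
        p=p+d
    print("rows",n)
E
python3 -c "
from h import *
plan([(.24,.22,.22,.5),(.36,-.06,.2,0),(.512,-.198,.16,-.368)],.034)"
```

```text
[-0.44, -0.92, -0.02, 0.75] [-0.5, -0.89, -0.02, 0.75] [-0.55, -0.86, -0.02, 0.75] [-0.61, -0.82, -0.02, 0.75] [-0.66, -0.78, -0.02, 0.75] 
[-0.71, -0.73, -0.02, 0.75] [-0.76, -0.68, -0.02, 0.75] [-0.8, -0.63, -0.02, 0.75] [-0.84, -0.58, -0.02, 0.75] [-0.88, -0.52, -0.02, 0.75] 
[-1.12, -0.11, 0.08, 0.64] [-1.13, -0.04, 0.08, 0.64] [-1.13, 0.02, 0.08, 0.64] [-1.13, 0.08, 0.08, 0.64] [-1.12, 0.14, 0.08, 0.64] 
[-1.11, 0.21, 0.08, 0.64] [-1.1, 0.27, 0.08, 0.64] [-1.08, 0.33, 0.08, 0.64] [-1.06, 0.39, 0.08, 0.64] [-0.66, 0.72, 0.19, 0.6] 
[-0.62, 0.76, 0.19, 0.6] [-0.58, 0.79, 0.19, 0.6] [-0.54, 0.82, 0.19, 0.6] [-0.49, 0.85, 0.19, 0.6] [-0.45, 0.87, 0.19, 0.6] 
[-0.4, 0.89, 0.19, 0.6] rows 26
```

arm_command(deltas=[[[0,-0.45,-0.9,0,0.75],[0,-0.5,-0.9,0,0.75],[0,-0.55,-0.85,0,0.75],[0,-0.6,-0.8,0,0.75],[0,-0.65,-0.8,0,0.75]]], grip_force=5)

```text
time: 0.52
ee_pos: [0.2352, 0.3727, 0.214]
ee_rot: [-1.141, -2.927, 0.001]
contact_force: [0.5, -0.4, 0.7]
grip_width: 1.001
gripper_force: 0.0
```

arm_command(deltas=[[[0,-0.7,-0.75,0,0.75],[0,-0.75,-0.7,0,0.75],[0,-0.8,-0.6,0,0.75],[0,-0.85,-0.6,0,0.75],[0,-0.9,-0.5,0,0.75]]])

```text
time: 0.93
ee_pos: [0.2398, 0.2194, 0.2141]
ee_rot: [-1.602, -2.702, 0.001]
contact_force: [1.5, 0.4, 0.6]
grip_width: 1.0
gripper_force: 0.0
```

arm_command(deltas=[[[0,-1,-0.1,0.1,0.6],[0,-1,-0.05,0.1,0.6],[0,-1,0,0.1,0.6],[0,-1,0.05,0.1,0.6],[0,-1,0.1,0.1,0.6]]])

```text
time: 1.35
ee_pos: [0.2988, 0.0806, 0.1993]
ee_rot: [1.942, 2.469, 0.001]
contact_force: [0.3, 0.4, -1.2]
grip_width: 1.001
gripper_force: 0.0
```

arm_command(deltas=[[[0,-1,0.2,0.1,0.6],[0,-1,0.25,0.1,0.6],[0,-1,0.3,0.1,0.6],[0,-1,0.4,0.1,0.6],[0,-1,0.4,0.1,0.6]]])

```text
time: 1.77
ee_pos: [0.3653, -0.0624, 0.1842]
ee_rot: [-2.248, -2.194, -0.0]
contact_force: [0.7, 0.2, 0.9]
grip_width: 0.999
gripper_force: 0.0
```

```bash
python3 -c "
from h import *
plan([(.512,-.198,.16,-.368)],.034)"
```

```text
[-0.73, 0.83, 0.13, 0.66] [-0.68, 0.87, 0.13, 0.66] [-0.63, 0.91, 0.13, 0.66] [-0.58, 0.95, 0.13, 0.66] [-0.53, 0.98, 0.13, 0.66] 
[-0.47, 1.01, 0.13, 0.66] rows 6
```

arm_command(deltas=[[[0,-0.75,0.8,0.1,0.7],[0,-0.7,0.85,0.1,0.7],[0,-0.6,0.9,0.1,0.7],[0,-0.6,0.95,0.1,0.7],[0,-0.5,1,0.1,0.7]]])

```text
time: 2.18
ee_pos: [0.4864, -0.1754, 0.1687]
ee_rot: [-2.555, -1.826, 0.001]
contact_force: [0.4, -0.1, 0.4]
grip_width: 1.0
gripper_force: 0.0
```

arm_command(deltas=[[[0,-0.5,1,0,0.5],[0,0,0,0,0],[0,0,0,0,0],[0,0,0,0,0],[0,0,0,0,0]]])

```text
time: 2.6
ee_pos: [0.5087, -0.1971, 0.1696]
ee_rot: [-2.591, -1.776, 0.0]
contact_force: [0.7, 1.0, -0.5]
grip_width: 1.003
gripper_force: 0.0
```

Run:
```python
from h import *
K,T=cam("wrist"); o=get_obs(); np.save("wT.npy",T)
cv2.imwrite("pics/w1.png",grab_frame("wrist")[:,:,::-1]); print(o["ee_pos"],o["ee_rot"],o["qpos"])
```

```text
[ 0.5087 -0.1971  0.1696] [-2.5911 -1.7756  0.0001] [-0.5914  0.1211  1.7294  0.0001  1.2916 -0.2222]
```

View pics/w1.png

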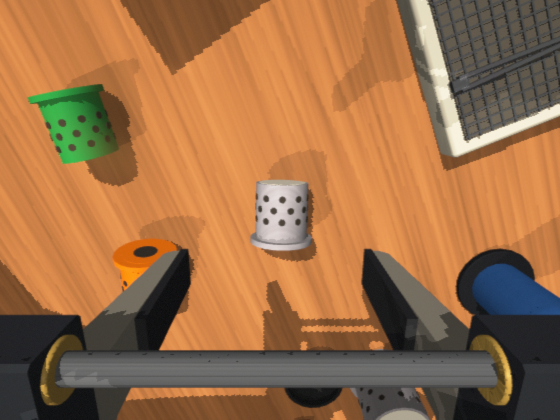

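The wrist view shows the flask centred, with its plain end up at (282,183) and its flange at (281,243). The orange look-alike is to the left at (145,260), near the left finger.

Run:
```python
from h import *
K=camera_info("wrist")["mtx"];T=np.load("wT.npy");o=get_obs();Rm=R.from_rotvec(o["ee_rot"])
L=lambda p:Rm.inv().apply(p-o["ee_pos"])
for n,px,z in [("pl",(257,183),.024),("pr",(308,183),.024),("ptopmid",(282,180),.047),("fl",(251,240),.028),("fr",(312,243),.028),("ftop",(281,233),.057),("or",(181,262),.045),("or",(180,245),.03)]:
    p=ray(K,T,px,z);print(n,p,L(p))
Kt,Tt=cam("top")
p=ray(Kt,Tt,(330,291),.025);print("orange top",p,L(p))
```

```text
pl [ 0.4981 -0.179   0.024 ] [ 0.013  -0.0165  0.1459]
pr [ 0.5417 -0.1959  0.024 ] [0.013  0.0302 0.1459]
ptopmid [ 0.5217 -0.1801  0.047 ] [0.0205 0.006  0.1229]
fl [ 0.4725 -0.2275  0.028 ] [-0.0414 -0.0229  0.1419]
fr [ 0.5256 -0.2513  0.028 ] [-0.0444  0.0352  0.1419]
ftop [ 0.5051 -0.221   0.057 ] [-0.0236  0.0052  0.1129]
or [ 0.4081 -0.2186  0.045 ] [-0.0563 -0.0862  0.1249]
or [ 0.4082 -0.2072  0.03  ] [-0.0457 -0.0902  0.1399]
orange top [ 0.3583 -0.2296  0.025 ] [-0.0845 -0.1286  0.1449]
```

arm_command(deltas=[[[0,0.05,0.2,1,0],[0,0,0,1,0],[0,0,0,1,0],[0,0,0,1,0],[0,0,0,0.8,0]]])

```text
time: 3.07
ee_pos: [0.5143, -0.1976, 0.0241]
ee_rot: [-2.591, -1.775, 0.001]
contact_force: [-0.2, -0.6, -0.0]
grip_width: 1.002
gripper_force: 0.0
```

arm_command(deltas=[[[0,0,0,0.4,0],[0,0,0,0.2,0],[0.3,0,0,0,0],[0.4,0,0,0,0],[0.5,0,0,0,0]]], grip_force=5)

```text
time: 3.48
ee_pos: [0.5169, -0.1996, 0.0096]
ee_rot: [2.589, 1.773, 0.002]
contact_force: [-0.4, 0.2, -0.7]
grip_width: 0.803
gripper_force: 0.0
```

arm_command(deltas=[[[0.6,0,0,0,0],[0.6,0,0,0,0],[0.6,0,0,0,0],[0.6,0,0,0,0],[0.6,0,0,0,0]]])

```text
time: 3.9
ee_pos: [0.5156, -0.1989, 0.0079]
ee_rot: [2.592, 1.775, -0.0]
contact_force: [-0.6, 0.3, 2.1]
grip_width: 0.519
gripper_force: 5.0
```

arm_command(deltas=[[[0.6,0,0,0,0],[0.6,-0.15,0,-0.18,0],[0.6,-0.15,0,-0.18,0],[0.6,-0.18,0,-0.13,0],[0.6,-0.18,0,-0.13,0]]], grip_force=8)

```text
time: 4.32
ee_pos: [0.508, -0.2179, 0.0265]
ee_rot: [-2.592, -1.774, 0.0]
contact_force: [-0.5, -0.9, -4.7]
grip_width: 0.516
gripper_force: 8.0
```

arm_command(deltas=[[[0.6,-0.2,0,-0.08,0],[0.6,-0.2,0,-0.08,0],[0.6,-0.2,0,-0.04,0],[0.6,0,0,0,0],[0.6,0,0,0,0]]])

```text
time: 4.73
ee_pos: [0.5016, -0.2344, 0.0321]
ee_rot: [-2.593, -1.773, -0.0]
contact_force: [1.1, -0.4, -4.2]
grip_width: 0.521
gripper_force: 8.0
```

Run:
```python
from h import *
o=get_obs();a=grab_frame("wrist")[:,:,::-1];b=grab_frame("scene")[150:260,190:340,::-1]
b=cv2.resize(b,None,fx=3,fy=3)[:300,:]
out=np.zeros((600,560,3),np.uint8);out[:300]=a[120:420];out[300:,:450]=b
cv2.imwrite("pics/w2.png",out);print(o["ee_pos"],o["contact_force"],o["moment"],o["grip_width"])
```

```text
[ 0.5016 -0.2344  0.0321] [ 1.083 -0.425 -4.151] [-0.0021  0.0909  0.0119] 0.5206013428696603
```

View pics/w2.png

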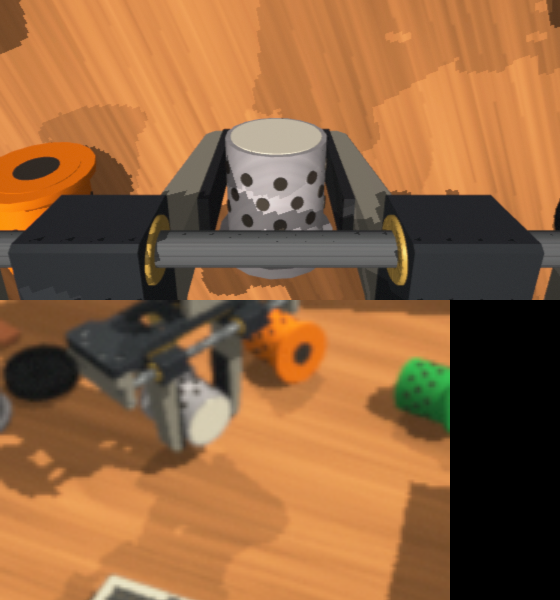

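The flask is held by its plain end and has tipped part-way up. I'll continue the arc, keeping the flange edge on the bench.

arm_command(deltas=[[[0.6,-0.1,0,0.05,0],[0.6,-0.1,0,0.05,0],[0.6,-0.15,0,0.05,0],[0.6,-0.15,0,0.05,0],[0.6,0,0,0,0]]])

```text
time: 5.25
ee_pos: [0.4959, -0.2488, 0.0258]
ee_rot: [-2.593, -1.774, 0.001]
contact_force: [-0.1, -0.3, -3.4]
grip_width: 0.521
gripper_force: 8.0
```

Run:
```python
from h import *
o=get_obs();print(o["ee_pos"],o["contact_force"],o["moment"],o["grip_width"])
a=grab_frame("wrist")[:,:,::-1]
cv2.imwrite("pics/w3.png",a)
# plain-end ellipse: pale plaster blob
h=cv2.cvtColor(a,cv2.COLOR_BGR2HSV);m=cv2.inRange(h,(15,10,150),(40,60,255));m[:230]=0 if False else m[:230]
n,l,s,c=cv2.connectedComponentsWithStats(m)
for i in np.argsort(-s[1:,4])[:3]+1:print(s[i],c[i])
```

```text
[ 0.4959 -0.2488  0.0258] [-0.0508 -0.3242 -3.4485] [-0.0212  0.0757  0.01  ] 0.5207498509220979
[ 230  239   92   36 2627] [275.665  256.3883]
```

It was the wrong angle: the face-ellipse ratio shows the flask was lifted level and never pivoted, because the pads overlapped it too far. I'll set it down, regrip on just the last few millimetres of the plain end and let it swing.

arm_command(deltas=[[[0.6,0,0,0.2,0],[0.6,0,0,0.2,0],[0.6,0,0,0.15,0],[0.6,0,0,0.03,0],[0.6,0,0,0,0]]])

```text
time: 5.72
ee_pos: [0.4963, -0.2475, 0.0085]
ee_rot: [-2.591, -1.774, 0.0]
contact_force: [0.0, 2.4, -1.4]
grip_width: 0.519
gripper_force: 8.0
```

arm_command(deltas=[[[0.45,0,0,0,0],[0.4,0,0,0,0],[0.4,0,0,0,0],[0.4,0,0,0,0],[0.4,0,0,0,0]]])

```text
time: 6.13
ee_pos: [0.4966, -0.2484, 0.0091]
ee_rot: [2.592, 1.774, 0.0]
contact_force: [-1.1, -0.0, 0.2]
grip_width: 0.603
gripper_force: 0.0
```

Run:
```python
from h import *
K,T=cam("wrist");o=get_obs();print(o["ee_pos"],o["contact_force"],o["moment"],o["grip_width"])
a=grab_frame("wrist")[:,:,::-1]
h=cv2.cvtColor(a,cv2.COLOR_BGR2HSV);m=cv2.inRange(h,(15,10,150),(40,60,255))
n,l,s,c=cv2.connectedComponentsWithStats(m);i=np.argmax(s[1:,4])+1
print(s[i],c[i]); Rm=R.from_rotvec(o["ee_rot"])
print("plain centre in tool",Rm.inv().apply(ray(K,T,c[i],.024)-o["ee_pos"]))
```

```text
[ 0.4966 -0.2484  0.0091] [-1.0856 -0.0385  0.159 ] [-0.0471  0.0348  0.001 ] 0.6033348103548861
[ 230  238   90   29 2034] [274.617  251.9636]
plain centre in tool [ 0.0138  0.0002 -0.0149]
```

arm_command(deltas=[[[0.4,0.26,0,0,0],[0.4,0.26,0,0.05,0],[0.55,0,0,0,0],[0.6,0,0,0,0],[0.6,0,0,0,0]]], grip_force=8)

```text
time: 6.6
ee_pos: [0.502, -0.2326, 0.007]
ee_rot: [-2.591, -1.775, -0.001]
contact_force: [0.8, 2.3, -0.6]
grip_width: 0.517
gripper_force: 8.0
```

arm_command(deltas=[[[0.6,0,0,0,0],[0.6,-0.14,0,-0.21,0],[0.6,-0.14,0,-0.21,0],[0.6,-0.18,0,-0.17,0],[0.6,-0.18,0,-0.17,0]]])

```text
time: 7.02
ee_pos: [0.4948, -0.2524, 0.0309]
ee_rot: [2.592, 1.774, -0.001]
contact_force: [0.2, -0.7, -3.6]
grip_width: 0.519
gripper_force: 8.0
```

Run:
```python
from h import *
o=get_obs();print(o["ee_pos"],o["contact_force"],o["moment"],o["grip_width"])
a=grab_frame("wrist")[:,:,::-1]
h=cv2.cvtColor(a,cv2.COLOR_BGR2HSV);m=cv2.inRange(h,(15,10,150),(40,60,255))
n,l,s,c=cv2.connectedComponentsWithStats(m);i=np.argmax(s[1:,4])+1
print(s[i],c[i])
```

```text
[ 0.4948 -0.2524  0.0309] [ 0.2044 -0.6503 -3.5706] [-0.0681  0.1008 -0.0067] 0.5185270280981294
[ 236  253   86   75 5080] [277.3925 289.3699]
```

arm_command(deltas=[[[0.6,0,0,-0.2,0],[0.6,0,0,-0.2,0],[0.6,0,0,-0.1,0],[0.6,0,0,0,0],[0.6,0,0,0,0]]])

```text
time: 7.48
ee_pos: [0.4952, -0.2513, 0.0452]
ee_rot: [2.592, 1.775, 0.0]
contact_force: [-0.2, 0.9, -3.7]
grip_width: 0.522
gripper_force: 8.0
```

Run:
```python
from h import *
o=get_obs();print(o["ee_pos"],o["contact_force"],o["moment"],o["grip_width"])
a=grab_frame("wrist")[:,:,::-1];b=grab_frame("scene")[150:260,190:340,::-1]
h=cv2.cvtColor(a,cv2.COLOR_BGR2HSV);m=cv2.inRange(h,(15,10,150),(40,60,255))
n,l,s,c=cv2.connectedComponentsWithStats(m);i=np.argmax(s[1:,4])+1
print(s[i],c[i])
b=cv2.resize(b,None,fx=3,fy=3)[:300,:]
out=np.zeros((600,560,3),np.uint8);out[:300]=a[120:420];out[300:,:450]=b
cv2.imwrite("pics/w4.png",out)
```

```text
[ 0.4952 -0.2513  0.0452] [-0.2193  0.8871 -3.6872] [-0.0471  0.0911 -0.0408] 0.5215089651379538
[ 232  251   89   89 2289] [262.661  292.3971]
```

View pics/w4.png

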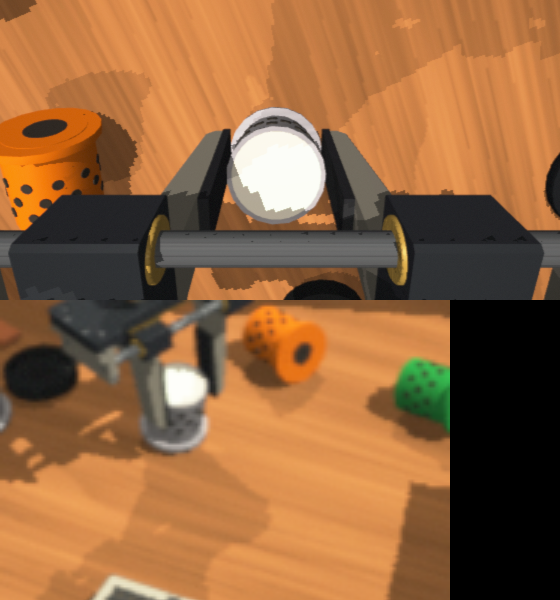

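The flask now hangs nearly upright, flange down. I'll set it gently on the bench to true it up, then regrip.

arm_command(deltas=[[[0.6,0,0,0.1,0],[0.6,0,0,0.1,0],[0.6,0,0,0.08,0],[0.6,0,0,0,0],[0.6,0,0,0,0]]])

```text
time: 8.0
ee_pos: [0.4963, -0.2538, 0.0387]
ee_rot: [2.588, 1.772, -0.001]
contact_force: [-2.4, -2.3, 6.4]
grip_width: 0.518
gripper_force: 7.9
```

arm_command(deltas=[[[0.6,0,0,0.04,0],[0.6,0,0,0.04,0],[0.6,0,0,0.04,0],[0.6,0,0,0,0],[0.6,0,0,0,0]]])

```text
time: 8.42
ee_pos: [0.4966, -0.2545, 0.0358]
ee_rot: [2.587, 1.772, -0.001]
contact_force: [-3.5, -3.3, 9.6]
grip_width: 0.514
gripper_force: 7.7
```

arm_command(deltas=[[[0.45,0,0,-0.02,0],[0.35,0,0,0,0],[0.3,0,0,0,0],[0.3,0,0,0,0],[0.3,0,0,0,0]]])

```text
time: 8.83
ee_pos: [0.4949, -0.2511, 0.0334]
ee_rot: [-2.592, -1.775, 0.0]
contact_force: [-0.6, -0.2, -0.6]
grip_width: 0.701
gripper_force: 0.0
```

Run:
```python
from h import *
K,T=cam("wrist");o=get_obs();print(o["ee_pos"],o["contact_force"],o["grip_width"])
a=grab_frame("wrist")[:,:,::-1];cv2.imwrite("pics/w5.png",a)
h=cv2.cvtColor(a,cv2.COLOR_BGR2HSV);m=cv2.inRange(h,(0,0,140),(180,60,255));m[:200]=0;m[345:]=0;m[:,:190]=0;m[:,360:]=0
m=cv2.morphologyEx(m,cv2.MORPH_OPEN,np.ones((5,5)))
n,l,s,c=cv2.connectedComponentsWithStats(m);i=np.argmax(s[1:,4])+1
print(s[i],c[i]); Rm=R.from_rotvec(o["ee_rot"])
print("top centre in tool",Rm.inv().apply(ray(K,T,c[i],.056)-o["ee_pos"]))
cv2.imwrite("pics/w5c.png",np.hstack([a[200:360,180:380],cv2.cvtColor(m[200:360,180:380],cv2.COLOR_GRAY2BGR)]))
```

```text
[ 0.4949 -0.2511  0.0334] [-0.6175 -0.1588 -0.6002] 0.7007491522293682
[ 235  282   94   63 4976] [280.3776 315.9415]
top centre in tool [-0.0162  0.003  -0.0227]
```

View pics/w5c.png

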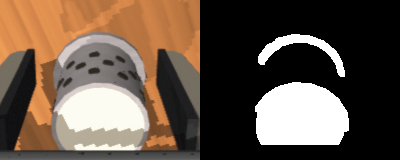

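Run:
```python
from h import *
K,T=cam("wrist");o=get_obs();Rm=R.from_rotvec(o["ee_rot"]);L=lambda p:Rm.inv().apply(p-o["ee_pos"])
print("face far edge",L(ray(K,T,(282,282),.056)),"l",L(ray(K,T,(235,322),.056)),"r",L(ray(K,T,(329,322),.056)))
print("flange far edge z.005",L(ray(K,T,(280,234),.005)),"z0",L(ray(K,T,(280,232),.0)))
print("flange L/R",L(ray(K,T,(234,262),.005)),L(ray(K,T,(325,262),.005)))
print(o["qpos"])
```

```text
face far edge [ 0.0019  0.0037 -0.0226] l [-0.0196 -0.0189 -0.0226] r [-0.0196  0.0266 -0.0226]
flange far edge z.005 [0.0068 0.0034 0.0284] z0 [0.0063 0.0034 0.0334]
flange L/R [-0.0116 -0.025   0.0284] [-0.0116  0.0312  0.0284]
[-0.6873  0.3216  1.7908  0.0001  1.0298 -0.3174]
```

arm_command(deltas=[[[0.3,-0.25,0.12,0,0],[0.3,-0.25,0,0,0],[0.3,-0.24,0,0.15,0],[0.4,0,0,0.15,0],[0.55,0,0,0,0]]], grip_force=8)

```text
time: 9.3
ee_pos: [0.4894, -0.2735, 0.0234]
ee_rot: [-2.592, -1.772, 0.001]
contact_force: [-0.3, -0.1, 0.2]
grip_width: 0.58
gripper_force: 0.0
```

arm_command(deltas=[[[0.6,0,0,0,0],[0.6,0,0,0,0],[0.6,0,0,0,0],[0.6,0,0,0,0],[0.6,0,0,0,0]]], grip_force=20)

```text
time: 9.72
ee_pos: [0.4903, -0.273, 0.0244]
ee_rot: [-2.592, -1.775, 0.0]
contact_force: [-0.4, 0.5, -3.5]
grip_width: 0.523
gripper_force: 20.0
```

arm_command(deltas=[[[0.6,0,0,0,0],[0.6,0,0,-0.3,0],[0.6,0,0,-0.6,0],[0.6,0,0,-0.9,0],[0.6,0,0,-1,0]]])

```text
time: 10.13
ee_pos: [0.4895, -0.2726, 0.109]
ee_rot: [-2.59, -1.773, 0.001]
contact_force: [1.0, 0.3, -4.0]
grip_width: 0.519
gripper_force: 20.0
```

Run:
```python
from h import *
o=get_obs();print(o["ee_pos"],o["contact_force"],o["grip_width"])
yy=.1
k=1.788;c=np.array([.5239,.146])
plan([(.45,-.15,.215,-.2),(c[0],c[1],.26,k-np.pi/2)],.034)
```

```text
[ 0.4895 -0.2726  0.109 ] [ 1.011   0.3369 -4.0058] 0.5185403197182942
[0.67, -0.54, -0.7, -0.39] [0.69, -0.52, -0.7, -0.39] [0.7, -0.5, -0.7, -0.39] [0.72, -0.47, -0.7, -0.39] [0.73, -0.45, -0.7, -0.39] 
[1.02, 0.05, -0.15, -0.48] [1.01, 0.09, -0.15, -0.48] [1.01, 0.13, -0.15, -0.48] [1.0, 0.17, -0.15, -0.48] [0.99, 0.21, -0.15, -0.48] 
[0.98, 0.25, -0.15, -0.48] [0.97, 0.3, -0.15, -0.48] [0.96, 0.34, -0.15, -0.48] [0.95, 0.38, -0.15, -0.48] [0.93, 0.41, -0.15, -0.48] 
rows 15
```

arm_command(deltas=[[[0.6,0.65,-0.55,-0.7,-0.4],[0.6,0.7,-0.5,-0.7,-0.4],[0.6,0.7,-0.5,-0.7,-0.4],[0.6,0.7,-0.45,-0.7,-0.4],[0.6,0.75,-0.45,-0.7,-0.4]]])

```text
time: 10.55
ee_pos: [0.4506, -0.1501, 0.2153]
ee_rot: [2.426, 1.995, 0.0]
contact_force: [0.4, 0.4, -3.7]
grip_width: 0.518
gripper_force: 20.0
```

arm_command(deltas=[[[0.6,1,0.05,-0.15,-0.5],[0.6,1,0.1,-0.15,-0.5],[0.6,1,0.15,-0.15,-0.5],[0.6,1,0.15,-0.15,-0.5],[0.6,1,0.2,-0.15,-0.5]]])

```text
time: 10.97
ee_pos: [0.4868, -0.0025, 0.2373]
ee_rot: [2.193, 2.248, 0.001]
contact_force: [0.7, -0.4, -3.7]
grip_width: 0.517
gripper_force: 20.0
```

Run:
```python
from h import *
o=get_obs();print(o["ee_pos"],o["contact_force"],o["grip_width"])
plan([(.5239,.146,.26,1.788-np.pi/2)],.034)
```

```text
[ 0.4868 -0.0025  0.2373] [ 0.7207 -0.4304 -3.7265] 0.5169253298338718
[0.98, 0.27, -0.15, -0.44] [0.97, 0.31, -0.15, -0.44] [0.96, 0.35, -0.15, -0.44] [0.95, 0.38, -0.15, -0.44] [0.93, 0.42, -0.15, -0.44] 
rows 5
```

Final approach above the mouth, then I'll check the kiln centre with the wrist and top cameras.

arm_command(deltas=[[[0.6,1,0.25,-0.15,-0.45],[0.6,0.95,0.3,-0.15,-0.45],[0.6,0.95,0.35,-0.15,-0.45],[0.6,0.95,0.4,-0.15,-0.45],[0.6,0.95,0.4,-0.15,-0.45]]])

```text
time: 11.38
ee_pos: [0.523, 0.1462, 0.2597]
ee_rot: [1.963, 2.452, 0.001]
contact_force: [0.8, 0.0, -3.4]
grip_width: 0.517
gripper_force: 20.0
```

arm_command(deltas=[[[0.6,0,0,0,0],[0.6,0,0,0,0],[0.6,0,0,0,0],[0.6,0,0,0,0],[0.6,0,0,0,0]]])

```text
time: 11.8
ee_pos: [0.5228, 0.1436, 0.2586]
ee_rot: [-1.967, -2.449, 0.001]
contact_force: [-0.3, -1.6, -3.8]
grip_width: 0.519
gripper_force: 20.0
```

Run:
```python
from h import *
K,T=cam("wrist");np.save("wT.npy",T);o=get_obs();print(o["ee_pos"],o["ee_rot"],o["contact_force"])
cv2.imwrite("pics/w6.png",grab_frame("wrist")[:,:,::-1])
```

```text
[0.5228 0.1436 0.2586] [-1.9674 -2.449   0.0007] [-0.3307 -1.5517 -3.7978]
```

View pics/w6.png

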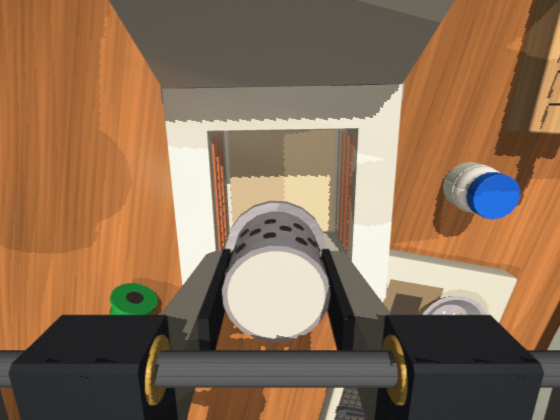

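The wrist view shows the chamber mouth's back corners at about (208,131) and (357,128). The rim's outer back corners are at (165,90) and (403,85), and the flask is upright between the fingers.

Run:
```python
from h import *
K=camera_info("wrist")["mtx"];T=np.load("wT.npy");o=get_obs();Rm=R.from_rotvec(o["ee_rot"]);L=lambda p:Rm.inv().apply(p-o["ee_pos"])
for n,px in [("mbl",(208,131)),("mbr",(357,128)),("ml",(213,220)),("mr",(353,220)),("obl",(165,90)),("obr",(403,85)),("ol",(176,230)),("or",(393,230))]:
    p=ray(K,T,px,.135);print(n,p[:2],L(p))
# flask in tool: top face at TCP z+.0316
z=o["ee_pos"][2]-.0244+.056
for px in [(223,285),(329,285),(276,247),(276,339)]: print(L(ray(K,T,px,z)))
```

```text
mbl [0.4557 0.191 ] [ 0.0608 -0.0554  0.1237]
mbr [0.5739 0.2196] [0.0632 0.0663 0.1236]
ml [0.4723 0.1163] [-0.0158 -0.0552  0.1237]
mr [0.5926 0.143 ] [-0.0157  0.068   0.1236]
obl [0.4173 0.215 ] [ 0.0924 -0.0877  0.1237]
obr [0.6    0.2592] [0.0962 0.1003 0.1236]
ol [0.4418 0.1   ] [-0.0251 -0.0886  0.1237]
or [0.6299 0.1416] [-0.0251  0.1041  0.1236]
[ 0.005  -0.0231 -0.0316]
[ 0.005   0.0234 -0.0316]
[ 0.023   0.0001 -0.0316]
[-0.0228  0.0002 -0.0316]
```

arm_command(deltas=[[[0.6,0.03,0.15,0.5,0],[0.6,0,0,0.9,0],[0.6,0,0,1,0],[0.6,0,0,1,0],[0.6,0,0,0.8,0]]])

```text
time: 12.27
ee_pos: [0.5262, 0.1457, 0.1304]
ee_rot: [-1.966, -2.448, 0.002]
contact_force: [-0.0, -0.1, -4.5]
grip_width: 0.518
gripper_force: 20.0
```

arm_command(deltas=[[[0.6,0,0,0.5,0],[0.6,0,0,0.3,0],[0.6,0,0,0.1,0],[0.6,0,0,0,0],[0.6,0,0,0,0]]])

```text
time: 12.68
ee_pos: [0.5282, 0.1463, 0.107]
ee_rot: [1.965, 2.449, 0.002]
contact_force: [0.2, -0.9, -3.6]
grip_width: 0.522
gripper_force: 20.0
```

arm_command(deltas=[[[0.6,0,0,0.05,0],[0.6,0,0,0.05,0],[0.6,0,0,0,0],[0.6,0,0,0,0],[0.6,0,0,0,0]]])

```text
time: 13.1
ee_pos: [0.5273, 0.1465, 0.1029]
ee_rot: [1.965, 2.451, 0.0]
contact_force: [-1.1, 0.5, -3.4]
grip_width: 0.514
gripper_force: 20.0
```

arm_command(deltas=[[[0.6,0,0,0.05,0],[0.6,0,0,0.05,0],[0.6,0,0,0,0],[0.6,0,0,0,0],[0.6,0,0,0,0]]])

```text
time: 13.52
ee_pos: [0.5272, 0.1465, 0.0996]
ee_rot: [-1.965, -2.451, 0.0]
contact_force: [-0.8, 0.7, -4.2]
grip_width: 0.516
gripper_force: 20.0
```

arm_command(deltas=[[[0.6,0,0,0.05,0],[0.6,0,0,0.05,0],[0.6,0,0,0,0],[0.6,0,0,0,0],[0.6,0,0,0,0]]])

```text
time: 13.93
ee_pos: [0.5272, 0.1465, 0.0967]
ee_rot: [-1.966, -2.451, 0.0]
contact_force: [-0.2, 0.5, -3.3]
grip_width: 0.514
gripper_force: 20.0
```

arm_command(deltas=[[[0.6,0,0,0.05,0],[0.6,0,0,0.05,0],[0.6,0,0,0,0],[0.6,0,0,0,0],[0.6,0,0,0,0]]])

```text
time: 14.35
ee_pos: [0.5272, 0.1465, 0.0937]
ee_rot: [-1.966, -2.451, 0.0]
contact_force: [-0.2, -0.6, -3.3]
grip_width: 0.516
gripper_force: 20.0
```

arm_command(deltas=[[[0.6,0,0,0.05,0],[0.6,0,0,0.05,0],[0.6,0,0,0,0],[0.6,0,0,0,0],[0.6,0,0,0,0]]])

```text
time: 14.77
ee_pos: [0.5272, 0.1465, 0.0907]
ee_rot: [-1.965, -2.451, 0.0]
contact_force: [-1.0, -0.3, -3.5]
grip_width: 0.519
gripper_force: 20.0
```

arm_command(deltas=[[[0.6,0,0,0.05,0],[0.6,0,0,0.05,0],[0.6,0,0,0,0],[0.6,0,0,0,0],[0.6,0,0,0,0]]])

```text
time: 15.18
ee_pos: [0.5272, 0.1465, 0.0877]
ee_rot: [-1.965, -2.451, 0.0]
contact_force: [0.3, 0.2, -3.7]
grip_width: 0.518
gripper_force: 20.0
```

arm_command(deltas=[[[0.6,0,0,0.05,0],[0.6,0,0,0.05,0],[0.6,0,0,0,0],[0.6,0,0,0,0],[0.6,0,0,0,0]]])

```text
time: 15.6
ee_pos: [0.5272, 0.1465, 0.0847]
ee_rot: [-1.966, -2.451, 0.0]
contact_force: [0.4, -0.9, -4.6]
grip_width: 0.518
gripper_force: 20.0
```

arm_command(deltas=[[[0.6,0,0,0.05,0],[0.6,0,0,0.05,0],[0.6,0,0,0,0],[0.6,0,0,0,0],[0.6,0,0,0,0]]])

```text
time: 16.02
ee_pos: [0.5272, 0.1465, 0.0817]
ee_rot: [-1.965, -2.451, 0.0]
contact_force: [-0.4, -0.9, -3.6]
grip_width: 0.519
gripper_force: 20.0
```

arm_command(deltas=[[[0.6,0,0,0.04,0],[0.6,0,0,0.04,0],[0.6,0,0,0,0],[0.6,0,0,0,0],[0.6,0,0,0,0]]])

```text
time: 16.43
ee_pos: [0.5272, 0.1465, 0.0793]
ee_rot: [-1.966, -2.451, 0.0]
contact_force: [-0.0, -0.2, -3.5]
grip_width: 0.513
gripper_force: 20.0
```

arm_command(deltas=[[[0.6,0,0,0.04,0],[0.6,0,0,0.03,0],[0.6,0,0,0,0],[0.6,0,0,0,0],[0.6,0,0,0,0]]])

```text
time: 16.85
ee_pos: [0.5274, 0.1465, 0.0789]
ee_rot: [1.965, 2.451, -0.0]
contact_force: [-6.1, -1.1, 7.5]
grip_width: 0.516
gripper_force: 20.0
```

Contact at 11 N above the baseline, with the shelf top about 80 mm below the rim. I'll ease off, open part-way and lift out.

arm_command(deltas=[[[0.6,0,0,-0.03,0],[0.5,0,0,0,0],[0.42,0,0,0,0],[0.35,0,0,0,0],[0.35,0,0,0,0]]], grip_force=8)

```text
time: 17.27
ee_pos: [0.5277, 0.1465, 0.0783]
ee_rot: [1.965, 2.45, 0.001]
contact_force: [0.0, -0.6, -0.5]
grip_width: 0.649
gripper_force: 0.0
```

arm_command(deltas=[[[0.35,0,0,0,0],[0.35,0,0,-0.3,0],[0.35,0,0,-0.7,0],[0.35,0,0,-1,0],[0.35,0,0,-1,0]]])

```text
time: 17.68
ee_pos: [0.5265, 0.1465, 0.169]
ee_rot: [-1.965, -2.45, 0.002]
contact_force: [0.6, -0.5, 0.1]
grip_width: 0.653
gripper_force: 0.0
```

arm_command(deltas=[[[0.35,-0.3,0,-1,0],[0.35,-0.5,0,-0.9,0],[0.35,-0.9,0,-0.5,0],[0.35,-0.9,0,0,0],[0.35,0,0,0,0]]])

```text
time: 18.1
ee_pos: [0.546, 0.0666, 0.2426]
ee_rot: [1.967, 2.443, 0.002]
contact_force: [-0.5, 0.5, -0.4]
grip_width: 0.648
gripper_force: 0.0
```

Run:
```python
from h import *
K,T=cam("wrist");np.save("wT.npy",T);o=get_obs();print(o["ee_pos"],o["ee_rot"],o["contact_force"])
a=grab_frame("wrist")[:,:,::-1];b=grab_frame("top")[:,:,::-1];cv2.imwrite("pics/top7.png",b)
out=np.zeros((600,560,3),np.uint8);out[:330]=a[:330];out[330:,:525]=cv2.resize(b[195:285,65:240],None,fx=3,fy=3)
cv2.imwrite("pics/w7.png",out)
```

```text
[0.546  0.0666 0.2426] [1.9667 2.4434 0.0017] [-0.4879  0.4699 -0.404 ]
```

View pics/w7.png

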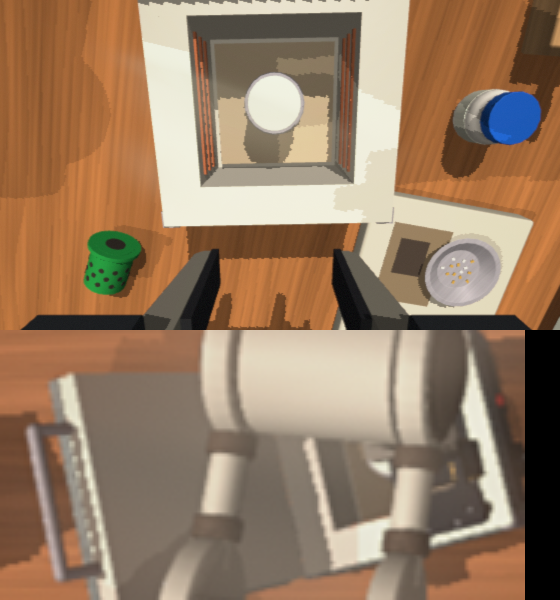

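The wrist view shows the flask standing upright with its top at (274,103), in the middle of the shelf. The mouth corners are at (188,16), (362,13), (353,184) and (202,186).

Run:
```python
from h import *
K=camera_info("wrist")["mtx"];T=np.load("wT.npy")
m=np.array([ray(K,T,p,.135)[:2] for p in [(188,16),(362,13),(353,184),(202,186)]]);c=m.mean(0)
print(m,c);f=ray(K,T,(274,103),.1105)[:2];print("flask",f,"offset",f-c)
x=m[0]+m[1]-m[2]-m[3];k=np.arctan2(x[1],x[0]);print("yaw",k)
k=1.788;c=np.array([.526,.1465]);u=np.array([np.cos(k),np.sin(k)])
for th in np.linspace(2.0,0,9):
    bx=.095-.22*np.cos(th)+.0155*np.sin(th);bz=.135+.22*np.sin(th)+.0155*np.cos(th)
    print(round(th,2),"bar kx",round(bx,4),"z",round(bz,4),"xy",c+u*bx)
b=np.array([ray(*cam("top"),p,.3285)[:2] for p in [(31/3+65,(430-330)/3+195),(63/3+65,(575-330)/3+195)]]);print("bar top",b.mean(0))
plan([(.50,-.02,.36,-.3),(.33,.0,.43,None)],.034)
print(get_obs()["qpos"])
```

```text
[[0.4559 0.191 ]
 [0.5754 0.2193]
 [0.6033 0.0993]
 [0.4845 0.0717]] [0.5298 0.1453]
flask [0.5276 0.1468] offset [-0.0021  0.0015]
yaw 1.8023466528798915
2.0 bar kx 0.2006 z 0.3286 xy [0.4828 0.3424]
1.75 bar kx 0.1495 z 0.3487 xy [0.4938 0.2925]
1.5 bar kx 0.0949 z 0.3555 xy [0.5055 0.2392]
1.25 bar kx 0.0403 z 0.3487 xy [0.5173 0.1859]
1.0 bar kx -0.0108 z 0.3285 xy [0.5283 0.1359]
0.75 bar kx -0.0554 z 0.2963 xy [0.5379 0.0924]
0.5 bar kx -0.0906 z 0.2541 xy [0.5455 0.058 ]
0.25 bar kx -0.1143 z 0.2044 xy [0.5506 0.0349]
0.0 bar kx -0.125 z 0.1505 xy [0.5529 0.0244]
bar top [0.4761 0.3482]
[-0.43, -0.35, -0.66, 0.99] [-0.46, -0.31, -0.66, 0.99] [-0.49, -0.27, -0.66, 0.99] [-0.51, -0.22, -0.66, 0.99] [-0.53, -0.18, -0.66, 0.99] 
[-0.54, -0.13, -0.66, 0.99] [-0.17, -0.94, -0.39, 0.0] [-0.17, -0.94, -0.39, 0.0] [-0.17, -0.94, -0.39, 0.0] [-0.17, -0.94, -0.39, 0.0] 
[-0.17, -0.94, -0.39, 0.0] [-0.17, -0.94, -0.39, 0.0] rows 12
[-0.0929  0.0727  1.6388  0.0004  1.4298 -0.31  ]
```

Run:
```python
from h import *
plan([(.53,.05,.40,.74),(.478,.346,.40,1.788)],.034)
```

```text
[-0.09, -0.1, -0.89, -1.0] [-0.08, -0.11, -0.89, -1.0] [-0.07, -0.11, -0.89, -1.0] [-0.06, -0.12, -0.89, -1.0] [-0.05, -0.13, -0.89, -1.0] 
[-0.04, -0.13, -0.89, -1.0] [0.65, 0.41, 0.0, -0.92] [0.61, 0.46, 0.0, -0.92] [0.58, 0.51, 0.0, -0.92] [0.53, 0.56, 0.0, -0.92] 
[0.49, 0.6, 0.0, -0.92] [0.44, 0.64, 0.0, -0.92] [0.38, 0.67, 0.0, -0.92] [0.33, 0.7, 0.0, -0.92] [0.27, 0.72, 0.0, -0.92] 
[0.21, 0.74, 0.0, -0.92] [0.15, 0.76, 0.0, -0.92] [0.09, 0.77, 0.0, -0.92] [0.03, 0.77, 0.0, -0.92] rows 19
```

arm_command(deltas=[[[0.2,-0.1,-0.1,-0.9,-1],[0,-0.1,-0.1,-0.9,-1],[0,-0.05,-0.1,-0.9,-1],[0,-0.05,-0.1,-0.9,-1],[0,-0.05,-0.15,-0.9,-1]]])

```text
time: 18.62
ee_pos: [0.532, 0.0554, 0.3759]
ee_rot: [-1.379, -2.821, -0.0]
contact_force: [0.1, 0.1, -1.1]
grip_width: 0.985
gripper_force: 0.0
```

arm_command(deltas=[[[0,-0.05,-0.15,-0.85,-1],[0,0.65,0.4,0,-0.9],[0,0.6,0.45,0,-0.9],[0,0.6,0.5,0,-0.9],[0,0.55,0.55,0,-0.9]]])

```text
time: 19.03
ee_pos: [0.5116, 0.1427, 0.4003]
ee_rot: [-0.791, -3.039, -0.0]
contact_force: [0.8, 1.1, 0.0]
grip_width: 0.998
gripper_force: 0.0
```

arm_command(deltas=[[[0,0.5,0.6,0,-0.9],[0,0.45,0.65,0,-0.9],[0,0.4,0.65,0,-0.9],[0,0.3,0.7,0,-0.9],[0,0.25,0.7,0,-0.9]]])

```text
time: 19.45
ee_pos: [0.4925, 0.2565, 0.4001]
ee_rot: [-0.182, -3.135, -0.0]
contact_force: [0.6, -0.2, 0.4]
grip_width: 0.999
gripper_force: 0.0
```

Run:
```python
from h import *
o=get_obs();print(o["ee_pos"],o["qpos"],o["contact_force"])
plan([(.478,.346,.40,1.788)],.034)
```

```text
[0.4925 0.2565 0.4001] [ 0.2623  0.059   1.3449  0.0005  1.7389 -1.1926] [ 0.5607 -0.1529  0.3517]
[0.21, 0.73, 0.0, -0.95] [0.15, 0.74, 0.0, -0.95] [0.08, 0.75, 0.0, -0.95] [0.02, 0.76, 0.0, -0.95] rows 4
```

arm_command(deltas=[[[0,0.2,0.75,0,-0.95],[0,0.15,0.75,0,-0.95],[0,0.1,0.75,0,-0.95],[0,0,0.75,0,-0.95],[0,0,0,0,0]]])

```text
time: 19.87
ee_pos: [0.4779, 0.3487, 0.3996]
ee_rot: [0.342, -3.121, -0.002]
contact_force: [0.9, 0.9, 0.4]
grip_width: 0.999
gripper_force: 0.0
```

Run:
```python
from h import *
K,T=cam("wrist");np.save("wT.npy",T);o=get_obs();print(o["ee_pos"],o["ee_rot"],o["contact_force"])
cv2.imwrite("pics/w8.png",grab_frame("wrist")[:,:,::-1])
```

```text
[0.4779 0.3487 0.3996] [ 0.342  -3.1206 -0.002 ] [0.8891 0.9261 0.3603]
```

View pics/w8.png

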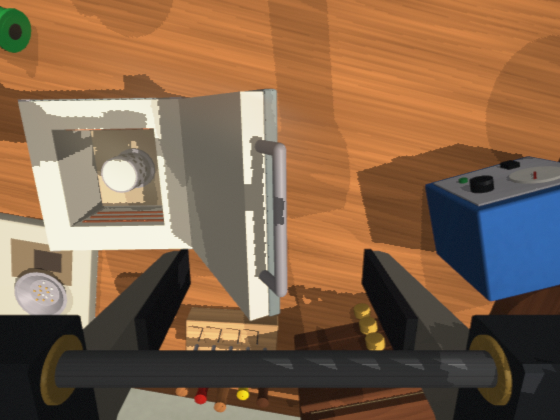

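The wrist view shows the handle bar running from (279,148) to (282,293), between the open fingers. The flask is still standing, at (122,172).

Run:
```python
from h import *
K=camera_info("wrist")["mtx"];T=np.load("wT.npy");o=get_obs();Rm=R.from_rotvec(o["ee_rot"])
for px in [(279,148),(282,293)]:
  for z in (.329,.335):
    p=ray(K,T,px,z);print(p,Rm.inv().apply(p-o["ee_pos"]))
```

```text
[0.4246 0.338  0.329 ] [0.0545 0.0028 0.0709]
[0.424  0.3377 0.335 ] [0.0552 0.0027 0.0649]
[0.5318 0.3644 0.329 ] [-0.0559  0.0059  0.0707]
[0.5285 0.3636 0.335 ] [-0.0525  0.0058  0.0647]
```

arm_command(deltas=[[[0,0,0.13,0.6,0],[0,0,0,0.9,0],[0,0,0,0.8,0],[0,0,0,0.5,0],[0,0,0,0.1,0]]])

```text
time: 20.33
ee_pos: [0.4776, 0.3472, 0.3095]
ee_rot: [0.326, -3.118, 0.004]
contact_force: [-0.5, -0.2, -0.1]
grip_width: 1.005
gripper_force: 0.0
```

arm_command(deltas=[[[0.4,0,0,0,0],[0.7,0,0,0,0],[0.85,0,0,0,0],[0.95,0,0,0,0],[1,0,0,0,0]]], grip_force=15)

```text
time: 20.75
ee_pos: [0.4798, 0.3486, 0.3149]
ee_rot: [-0.329, 3.122, 0.001]
contact_force: [0.5, 0.2, 0.5]
grip_width: 0.656
gripper_force: 0.0
```

arm_command(deltas=[[[1,0,0,0,0],[1,0,0,0,0],[1,0,0,0,0],[1,0,0,0,0],[1,0,0,0,0]]])

```text
time: 21.17
ee_pos: [0.4793, 0.3484, 0.3136]
ee_rot: [0.33, -3.124, 0.0]
contact_force: [-0.0, -0.6, 0.0]
grip_width: 0.298
gripper_force: 0.0
```

Run:
```python
from h import *
o=get_obs();p=o["ee_pos"];Rm=R.from_rotvec(o["ee_rot"]);print(p,o["contact_force"],o["grip_width"],Rm.as_matrix()[:,1])
k=1.79;u=np.array([np.cos(k),np.sin(k)]);t0=2.03
b=lambda th:np.array([-.22*np.cos(th)+.0155*np.sin(th),.22*np.sin(th)+.0155*np.cos(th)])
ths=np.linspace(t0,0,21)
for i in range(20):
    d=b(ths[i+1])-b(ths[i]);v=Rm.inv().apply(np.r_[u*d[0],d[1]])/.03
    print(round(ths[i+1],2),np.round(v,2),(np.round(p+np.r_[u*(b(ths[i+1])-b(t0))[0],(b(ths[i+1])-b(t0))[1]],3)))
```

```text
[0.4793 0.3484 0.3136] [-0.0311 -0.5758  0.001 ] 0.29845555702564336 [-0.2086  0.978  -0.    ]
1.93 [-0.01 -0.66 -0.34] [0.484 0.329 0.324]
1.83 [-0.01 -0.69 -0.27] [0.488 0.309 0.332]
1.73 [-0.01 -0.72 -0.2 ] [0.493 0.288 0.338]
1.62 [-0.01 -0.73 -0.13] [0.498 0.266 0.342]
1.52 [-0.01 -0.74 -0.05] [0.502 0.244 0.344]
1.42 [-0.01 -0.75  0.02] [0.507 0.223 0.343]
1.32 [-0.01 -0.74  0.1 ] [0.512 0.201 0.34 ]
1.22 [-0.01 -0.73  0.17] [0.517 0.18  0.335]
1.12 [-0.01 -0.7   0.24] [0.522 0.159 0.328]
1.01 [-0.01 -0.68  0.31] [0.526 0.139 0.318]
0.91 [-0.01 -0.64  0.38] [0.53  0.12  0.307]
0.81 [-0.01 -0.6   0.44] [0.534 0.103 0.294]
0.71 [-0.01 -0.55  0.5 ] [0.538 0.087 0.278]
0.61 [-0.   -0.5   0.56] [0.541 0.072 0.262]
0.51 [-0.   -0.44  0.6 ] [0.544 0.059 0.244]
0.41 [-0.   -0.38  0.64] [0.546 0.048 0.224]
0.3 [-0.   -0.31  0.68] [0.548 0.039 0.204]
0.2 [-0.   -0.24  0.71] [0.55  0.032 0.183]
0.1 [-0.   -0.16  0.73] [0.551 0.028 0.161]
0.0 [-0.   -0.09  0.74] [0.551 0.025 0.139]
```

arm_command(deltas=[[[1,0,0,0,0],[1,0,0,0,0],[1,0,0,0,0],[1,0,0,0,0],[1,0,0,0,0]]])

```text
time: 21.58
ee_pos: [0.4789, 0.3504, 0.3144]
ee_rot: [-0.332, 3.123, 0.007]
contact_force: [-1.2, 6.3, 1.8]
grip_width: 0.102
gripper_force: 15.0
```

arm_command(deltas=[[[1,0,-0.2,-0.1,0],[1,0,-0.3,-0.16,0],[1,0,-0.35,-0.16,0],[1,0,-0.35,-0.13,0],[1,0,-0.35,-0.12,0]]])

```text
time: 22.0
ee_pos: [0.4896, 0.3053, 0.3363]
ee_rot: [-0.332, 3.119, 0.01]
contact_force: [0.8, 8.6, 6.6]
grip_width: 0.106
gripper_force: 15.0
```

Run:
```python
from h import *
o=get_obs();print(o["ee_pos"],o["contact_force"],o["moment"],o["grip_width"],o["gripper_force"])
```

```text
[0.4896 0.3053 0.3363] [0.7981 8.6178 6.6398] [ 1.4932 -0.1063  0.1408] 0.10553875527582948 15.00004068017006
```

arm_command(deltas=[[[1,0,-0.36,-0.16,0],[1,0,-0.36,-0.1,0],[1,0,-0.36,-0.07,0],[1,0,-0.36,-0.06,0],[1,0,-0.37,-0.03,0]]])

```text
time: 22.42
ee_pos: [0.5021, 0.2512, 0.348]
ee_rot: [-0.331, 3.117, 0.006]
contact_force: [5.5, 5.3, 2.1]
grip_width: 0.104
gripper_force: 15.0
```

arm_command(deltas=[[[1,0,-0.37,-0.02,0],[1,0,-0.37,0.01,0],[1,0,-0.37,0.02,0],[1,0,-0.37,0.05,0],[1,0,-0.37,0.06,0]]])

```text
time: 22.83
ee_pos: [0.5142, 0.1965, 0.3446]
ee_rot: [-0.33, 3.116, 0.005]
contact_force: [7.1, 5.7, 2.1]
grip_width: 0.099
gripper_force: 14.9
```

Run:
```python
from h import *
o=get_obs();print(o["ee_pos"],o["contact_force"],o["moment"],o["grip_width"],o["gripper_force"])
```

```text
[0.5142 0.1965 0.3446] [7.0885 5.7152 2.0528] [ 1.139  -1.1378  0.0583] 0.0994312036886997 14.946261495351791
```

arm_command(deltas=[[[1,-0.02,-0.36,0.09,0],[1,-0.02,-0.36,0.1,0],[1,-0.02,-0.36,0.12,0],[1,-0.02,-0.35,0.13,0],[1,-0.02,-0.34,0.16,0]]])

```text
time: 23.25
ee_pos: [0.5265, 0.1435, 0.325]
ee_rot: [-0.33, 3.123, -0.0]
contact_force: [2.5, 1.7, 3.4]
grip_width: 0.102
gripper_force: 15.1
```

arm_command(deltas=[[[1,-0.02,-0.33,0.17,0],[1,-0.01,-0.32,0.2,0],[1,0,-0.32,0.2,0],[1,0,-0.3,0.23,0],[1,0,-0.29,0.24,0]]])

```text
time: 23.67
ee_pos: [0.5372, 0.0979, 0.2927]
ee_rot: [-0.329, 3.123, 0.0]
contact_force: [5.0, 3.1, 1.7]
grip_width: 0.097
gripper_force: 15.1
```

Run:
```python
from h import *
o=get_obs();p=o["ee_pos"];print(p,o["contact_force"],o["moment"],o["grip_width"],o["gripper_force"])
Rm=R.from_rotvec(o["ee_rot"]);k=1.79;u=np.array([np.cos(k),np.sin(k)]);c=np.array([.5275,.146])
print("kx",(p[:2]-c)@u,"ky",(p[:2]-c)@[-u[1],u[0]])
```

```text
[0.5372 0.0979 0.2927] [4.9736 3.0713 1.7162] [ 0.7677 -1.0333  0.1575] 0.09749936032175734 15.082974582910538
kx -0.0490909577864085 ky 0.000987629504095515
```

arm_command(deltas=[[[1,-0.02,-0.28,0.26,0],[1,-0.02,-0.26,0.26,0],[1,-0.02,-0.25,0.28,0],[1,-0.01,-0.25,0.28,0],[1,0,-0.22,0.3,0]]])

```text
time: 24.08
ee_pos: [0.5458, 0.0617, 0.2505]
ee_rot: [0.329, -3.122, -0.001]
contact_force: [-1.0, 3.0, 0.9]
grip_width: 0.1
gripper_force: 15.0
```

arm_command(deltas=[[[1,0,-0.22,0.3,0],[1,0,-0.19,0.32,0],[1,0,-0.19,0.32,0],[1,0,-0.16,0.34,0],[1,0,-0.15,0.34,0]]])

```text
time: 24.5
ee_pos: [0.5517, 0.0366, 0.2017]
ee_rot: [0.33, -3.123, -0.005]
contact_force: [1.1, 9.3, -0.8]
grip_width: 0.099
gripper_force: 15.0
```

arm_command(deltas=[[[1,0,-0.12,0.34,0],[1,0,-0.12,0.34,0],[1,0,-0.08,0.3,0],[1,0,-0.05,0.2,0],[1,0,0,0,0]]])

```text
time: 24.92
ee_pos: [0.5539, 0.0269, 0.1652]
ee_rot: [0.33, -3.123, -0.009]
contact_force: [4.6, 11.0, -6.5]
grip_width: 0.099
gripper_force: 14.9
```

Run:
```python
from h import *
o=get_obs();p=o["ee_pos"];print(p,o["contact_force"],o["moment"],o["grip_width"],o["gripper_force"])
k=1.79;u=np.array([np.cos(k),np.sin(k)]);c=np.array([.5275,.146])
print("kx",(p[:2]-c)@u,"ky",(p[:2]-c)@[-u[1],u[0]])
```

```text
[0.5539 0.0269 0.1652] [ 4.6449 10.9505 -6.479 ] [ 1.9786 -0.943   0.1146] 0.09858434834429747 14.92468848824501
kx -0.12200381478317225 ky 0.0001361066751949277
```

arm_command(deltas=[[[1,0,0.03,0.16,0],[1,0,0,0.16,0],[1,0,0,0.16,0],[1,0,0,0.1,0],[1,0,0,0,0]]])

```text
time: 25.33
ee_pos: [0.5544, 0.0249, 0.1497]
ee_rot: [0.329, -3.124, 0.001]
contact_force: [4.7, 1.4, -5.1]
grip_width: 0.103
gripper_force: 15.0
```

arm_command(deltas=[[[1,0,0,0.1,0],[1,0,0,0.1,0],[1,0,0,0.05,0],[1,0,0,0,0],[1,0,0,0,0]]])

```text
time: 25.75
ee_pos: [0.5545, 0.0244, 0.143]
ee_rot: [-0.329, 3.124, -0.003]
contact_force: [2.9, -5.3, -1.8]
grip_width: 0.1
gripper_force: 15.0
```

arm_command(deltas=[[[1,0,-0.03,0.07,0],[1,0,0,0.07,0],[1,0,0,0.05,0],[1,0,0,0,0],[1,0,0,0,0]]])

```text
time: 26.17
ee_pos: [0.5556, 0.0245, 0.1412]
ee_rot: [-0.33, 3.122, -0.001]
contact_force: [-4.9, -0.4, 17.6]
grip_width: 0.103
gripper_force: 15.0
```

arm_command(deltas=[[[0.85,0,0,0,0],[0.82,0,0,0,0],[0.8,0,0,0,0],[0.8,0,0,0,0],[0.8,0,0,-0.05,0]]])

```text
time: 26.58
ee_pos: [0.5537, 0.0248, 0.1381]
ee_rot: [0.329, -3.122, -0.001]
contact_force: [0.3, 0.6, -0.1]
grip_width: 0.196
gripper_force: 0.0
```

arm_command(deltas=[[[0.8,0,0,-0.2,0],[0.8,0,0,-0.4,0],[0.8,0,0,-0.5,0],[0.8,0,0,-0.3,0],[1,0,0,0,0]]])

```text
time: 27.0
ee_pos: [0.5565, 0.0243, 0.1845]
ee_rot: [-0.329, 3.119, -0.002]
contact_force: [0.7, 0.1, -0.2]
grip_width: 0.149
gripper_force: 0.0
```

arm_command(deltas=[[[1,0,0,0,0],[1,0,0,0,0],[1,0,0,0,0],[1,0,0,0.2,0],[1,0,0,0.2,0]]])

```text
time: 27.42
ee_pos: [0.5544, 0.0246, 0.1682]
ee_rot: [0.33, -3.124, -0.0]
contact_force: [-0.7, -0.0, -0.7]
grip_width: 0.005
gripper_force: 0.0
```

arm_command(deltas=[[[1,0,0,0.2,0],[1,0,0,0.15,0],[1,0,0,0.1,0],[1,0,0,0.05,0],[1,0,0,0,0]]])

```text
time: 27.83
ee_pos: [0.554, 0.0247, 0.1555]
ee_rot: [0.33, -3.123, -0.0]
contact_force: [-8.4, 0.0, 12.0]
grip_width: -0.001
gripper_force: 6.0
```

arm_command(deltas=[[[1,0,0,0.06,0],[1,0,0,0,0],[1,0,0,-0.3,0],[1,0,0,-0.8,0],[1,0,0,-1,0]]])

```text
time: 28.25
ee_pos: [0.5528, 0.0249, 0.2133]
ee_rot: [0.329, -3.119, -0.002]
contact_force: [0.4, 0.3, 0.8]
grip_width: 0.005
gripper_force: 0.0
```

arm_command(deltas=[[[1,0,-0.5,-1,0],[1,0,-1,-0.5,0],[1,0,-1,0,0],[1,0,-1,0,0],[1,0,-1,0,0]]])

```text
time: 28.67
ee_pos: [0.5831, -0.1088, 0.2604]
ee_rot: [-0.33, 3.123, -0.001]
contact_force: [-0.5, 0.1, -0.3]
grip_width: 0.006
gripper_force: 0.0
```

Run:
```python
from h import *
o=get_obs();print(o["ee_pos"],o["contact_force"])
cv2.imwrite("pics/s9.png",grab_frame("scene")[:,:,::-1])
```

```text
[ 0.5831 -0.1088  0.2604] [-0.5473  0.077  -0.255 ]
```

View pics/s9.png

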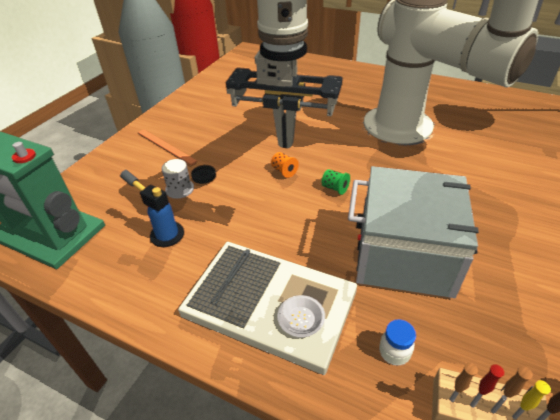

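The lid is flat shut on the kiln, around (415,205). The bystanders are where they were and the gripper is clear of everything.

```bash
python3 -c "
from bench import *
print(finish_job())"
```

```text
the job is handed in; nothing more can be done
None
```

The flask stands upright on its flange about 3 mm from the middle of the kiln shelf, set down by feel. The lid is fully shut, the other things on the bench were left alone, and I handed the job in after about 29 s of the 72 s.

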